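# Tighten the lock ring of the drip-pole socket with its two-pin key

### The arm

A 7-joint arm with a two-finger parallel gripper is mounted at the origin on the work surface. World frame = base frame: x ahead of the robot, y to its left, z up, the work surface at z = 0. Lengths are in m, angles in rad, forces in N, time in s.
With the tool pointing down it reaches from about 0.4 to 0.85 m from the base axis. Payload 10.4 kg.
Tool frame: the origin (TCP) lies midway between the tips of the shut fingers; the grasp point (between the pads) lies 19 mm behind it; z points along the fingers, y is the line along which they close (so a half turn about z gives the same grasp; the last joint's range is limited). The gripper opens to 87 mm and grips with 3 to 60 N. Pads are 19 mm wide; open, the fingers measure 117 mm over their backs; the gripper's body (75 mm by 190 mm) begins 51 mm behind the grasp point.
Start: joints at [1.27, 0.332, -0.065, 1.46, 0.022, 1.35, -0.088], TCP at [0.171, -0.601, 0.223] pointing down, gripper open.
Joint ranges: [-2.6, 2.6], [-0.5, 2.12], [-1.47, 1.34], [0.16, 2.42], [-1.27, 4.41], [0.06, 2.06], [-2.6, 2.6]. Speed limits (rad/s): [2.22, 2.22, 2.79, 2.79, 3.14, 3.14, 3.14].

### API

Orientations are given as a unit quaternion [x, y, z, w].
In Python, from bench import r gives the robot as it stands.
- The arm moves only by the tool arm_command, never from a script. Its argument "moves" is one flat list of numbers, 4 for each row, row after row: the shift along the tool's x, y, z in cm, then the turn about the tool's z in degrees. A call has 1 to 12 rows; each row shifts and turns the commanded pose from where the row before left it, along the tool's axes as they then stand; what a row does not reach is not made up. A row lasts 1/12 s, in which the tool goes at most 41.7 mm and 7.16 degrees, less where a joint would pass 70% of its speed; a pose out of reach is approached as far as the arm can. A call with a gripper value outside its range is refused whole. "fingers" is the opening in per cent of the stroke, from 0 (shut) to 100 (fully open), set as the call begins (left out, the last holds). The fingers move at their own pace and stop on an object; "squeeze" is the grip in N (left out, the last holds). Time passes only in rows, so rows that do not move let the fingers close. It gives the time, the measured TCP pose, the force, the opening and the grip force at its end, in the units of the state.
- r.read_state(): the state, without advancing time (a new reading comes with each control period).
- r.camera(name): name is "scene" or "side" or "wrist"; returns the picture (400x640x3 uint8, red, green, blue); there is no depth.
- r.camera_info(name): a dict with "fx", "fy", "cx", "cy" (pixels), "origin" and "attitude" of the camera in the world. Camera axes: x right, y up, looking along -z (the intrinsics and any distortion apply to the point x, -y, -z); pixel columns grow to the right and rows downward; lengths in m; the calibration is good to about 2 mm. A picture is of the moment at which its call begins: read the wrist's pose just before it. camera_info takes no time and is no camera call; for the wrist camera it gives the pose at the moment of the call.
- r.close_job(): hands the job in; it is judged then, once.
The state is a dict: "time": time; "joint_positions": joint angles; "joint_vel": joint speeds; "joint_torque": joint torques, N m; "ee_pos": TCP position; "eef_rot": TCP orientation; "ft_force": force on the tool from outside, world axes, zero at the start; "torque": the same for the moment, N m; "width": finger opening in m; "grip_force": force on a finger pad.
Only numpy, scipy, OpenCV 4.12 (cv2) and the standard library are available. Lean on these libraries where they do the work, as an engineer would, in place of code of your own. Each camera call takes 0.05 s, during which the arm holds its last target. There are 200 camera calls.

### The job

The lock ring of the drip-pole socket has worked loose. Take the two-pin key from its rest, seat both prongs fully home in the ring's two holes before turning, tighten the ring clockwise until it comes up firm against its stop, to about 1 newton metre and without forcing it, then stand the key back in its rest, upright and fully down. Set the prongs gently on the ring, turn it only with the key, and leave the other things on the bench where they are.

Things in the scene. Friction and masses are not known exactly. Their poses are not given: they have to be found in the camera images.
- socket: Aluminium drip-pole socket fixed to the bench: round flange 100 mm across, 5 mm thick, four screws, a hub, and on it the steel lock ring (vertical axis). Origin: on the axis at the bench top. At the start the line through the ring's two holes may stand up to 0.75 rad either side of this body's y axis: it can be seen from above, or felt for by turning the prongs lightly on the ring's face.
- ring_face (a point): Point on the socket's axis level with the lock ring's top face, 34 mm above the bench. The ring is 66 mm across, 33 mm inside, 16 mm high. Two round holes 8.5 mm across and 10 mm deep are sunk in its top face, opposite each other, 24 mm either side of the axis.
- ring (a joint): Turn of the lock ring on its thread, rad. Grows as it is tightened (clockwise from above): 0 to 0.3 at the start, 1.1 at its stop. It drags with 0.3 to 0.4 N m on the way, and stays where it is left. 1 N m loads each prong with some 21 N; above about 1.3 N m the ring is being forced. It does not tell which way the holes point, since the thread starts differently on each socket.
- key_bar (a point): Centre of the level cross bar of the two-pin key: flat-sided, 96 mm long (along the point's y axis), 14 mm wide, 14 mm high, on a 13 mm stem; z is up. The key weighs about 0.34 kg. The flat underside of its head (64 mm along y, 20 wide, 10 thick) lies 75 mm below this point, the ends of its two prongs 84 mm below; prongs and bar are in line.
- key_foot (a point): Centre of the flat underside of the key's head, 75 mm below the centre of the bar. It lies on the ring's face when the prongs are fully home, and on the top of the rest when the key is put away.
- prong_1 (a point): End of one prong of the key, round, 6 mm across and 9 mm long with a small bevel, 24 mm from the key's axis to its +y side.
- prong_2 (a point): End of the other prong, the same, 24 mm to its -y side.
- key: The two-pin key as a whole. Origin midway between the ends of the prongs.
- rest: White plastic block 50 x 110 x 30 mm, fixed to the bench, in which the key stands. Two holes 10 mm across and 13 mm deep in its top, 24 mm from its centre along its +y and -y axis, take the prongs; the key fits either way round. Origin: centre of its underside.
- rest_top (a point): Centre of the top face of the rest, 30 mm above the bench.
- vial_a: Small amber vial, 22 mm across, 48 mm high. Not to be disturbed. Origin under its base.
- vial_b: A second vial like it.
- saline: Clear infusion bottle, 68 mm across, 165 mm high. Not to be disturbed.
- rinse: White bottle, 54 mm across, 125 mm high. Not to be disturbed.
- dish: Round steel dish, 150 mm across, 35 mm high. Not to be disturbed.
- wrench: Open-ended wrench lying flat, 160 mm long. Not needed, not to be disturbed.
- swab_pot: Steel pot, 72 mm across, 85 mm high. Not to be disturbed.
There are look-alikes about, which are no part of the job. Leave any orange look-alike of the rest alone.

How it is judged:
On the way, in this order (a step that is already met when the one before it is completed fails the run):
1. both prongs are fully home in the ring's holes, and the ring has not been tightened yet (z of each of prong_1, prong_2 in the frame of ring_face below -0.0065 m and horizontal distance between key_foot and ring_face below 0.004 m and value of joint ring below 0.45 rad), for 0.1 s.
2. the ring is brought up firm against its stop (at least 28 N between key and ring, as 0.7 N m gives) with both prongs in its holes (value of joint ring above 1.07 rad and contact force between key and socket above 28 N and z of each of prong_1, prong_2 in the frame of ring_face below -0.004 m), for 0.1 s.
At the end, for the whole second after the job is handed in: The ring is within 0.04 rad of its stop; the key stands upright (within 0.08 rad) and at rest in its rest, its head within 3 mm of lying on the rest's top and within 6 mm of its centre (value of joint ring above 1.06 rad and horizontal distance between key_foot and rest_top below 0.006 m and z of key_foot in the frame of rest_top below 0.003 m and angle between key_bar's own z axis and vertical below 0.08 rad and linear speed of key below 0.02 m/s); the robot touches nothing.
It fails at once if the ring is turned while the prongs are not both at least 3 mm in its holes (velocity of joint ring above 0.25 rad/s and z of any of prong_1, prong_2 in the frame of ring_face above -0.003 m).
It fails at once if the fingers touch the socket or its ring (contact force between the fingers and socket above 1 N).
It fails at once if the prongs are rammed on the ring or the ring is forced (more than 65 N between key and socket) (contact force between key and socket above 65 N).
It fails at once if another thing on the bench is moved by more than 30 mm (distance of any of vial_a, vial_b, saline, rinse, dish, swab_pot, wrench from where it was at the start of the episode above 0.03 m).
It also fails if it takes over 61 s, if anything falls off the work surface, if the arm or the gripper's body presses on something with over 40 N, if the wrist force passes 120 N, or if a joint passes its speed limit or range.

## Working session

There is one attempt and no reset: what is moved stays moved. The work goes in short steps, Python scripts to look and compute and a tool call to move; the robot and the scene stay as the last step left them, time stands still between calls to the robot, and variables do not carry over. Pictures are saved under pics/ and viewed, at most 10 in all, crops included, and the job is handed in when it is done.

Besides the shell and the picture viewer there is one more tool, called after "Call:" by a JSON object that holds its "api" and its "payload". arm_command: Moves the arm, as the interface text tells. Its arguments: {"type":"object","properties":{"moves":{"type":"array"},"fingers":{"type":"number"},"squeeze":{"type":"number"}},"required":["moves"]}

```bash
mkdir -p pics; ls; cat > h.py <<'E'
import numpy as np, cv2
from scipy.spatial.transform import Rotation as R
from bench import r
def Rm(a):
    a=np.array(a,float)
    return a if a.shape==(3,3) else R.from_quat(a).as_matrix()
def save(n,name): 
    i=r.camera_info(n); im=r.camera(n); cv2.imwrite(f'pics/{name}.png',im[:,:,::-1]); return im,i
def p2w(i,u,v,z):
    d=Rm(i['attitude'])@np.array([(u-i['cx'])/i['fx'],-(v-i['cy'])/i['fy'],-1]); o=np.array(i['origin'])
    return o+d*(z-o[2])/d[2]
def w2p(i,p):
    q=Rm(i['attitude']).T@(np.array(p)-np.array(i['origin']))
    return np.array([i['cx']+i['fx']*q[0]/-q[2], i['cy']-i['fy']*q[1]/-q[2]])
E
python3 - <<'E'
from h import *
print(r.read_state())
for n in('scene','side','wrist'):
    im,i=save(n,n+'0'); print(n,i)
E
```

```text
pics
{'time': 0.0, 'joint_positions': array([ 1.27038943,  0.33287847, -0.06467094,  1.46098078,  0.02163285,
        1.34990522, -0.08853984]), 'joint_vel': array([-0.00209152, -0.00073031,  0.0011397 ,  0.00016317, -0.00126092,
       -0.00057041,  0.00083524]), 'joint_torque': array([ 1.37033890e-03, -6.23238587e+01,  2.55808281e-02, -3.89894807e+01,
       -6.12943433e-02,  3.96758784e-02,  1.03778548e-04]), 'ee_pos': array([ 0.17125823, -0.60065546,  0.22173093]), 'eef_rot': array([ 9.90370797e-01,  1.38438220e-01, -1.57148016e-04, -7.20959332e-04]), 'ft_force': array([-0.52165746,  0.34024659,  0.48945651]), 'torque': array([ 0.03835029,  0.04114426, -0.02298922]), 'grip_force': 0.0, 'width': 0.08728152770570134}
scene {'fx': 511.9208380924112, 'fy': 511.9208380924112, 'cx': 316.91878208558273, 'cy': 192.92973643368933, 'origin': array([ 0.88675059, -0.49612552,  1.10387558]), 'attitude': array([0.25132699, 0.07340157, 0.243733  , 0.93383145])}
side {'fx': 365.5693732975752, 'fy': 365.5693732975752, 'cx': 317.56043804585, 'cy': 197.35614195974998, 'origin': array([0.19503712, 0.61017942, 0.63111913]), 'attitude': array([-0.12164438,  0.42800511,  0.85541973, -0.26508746])}
wrist {'fx': 287.5467034082825, 'fy': 287.5467034082825, 'cx': 319.4834876936236, 'cy': 198.9626809835815, 'origin': array([ 0.24833968, -0.57952869,  0.3843013 ]), 'attitude': array([-0.11568699,  0.0877393 , -0.59577251,  0.7899199 ])}
```

View pics/scene0.png

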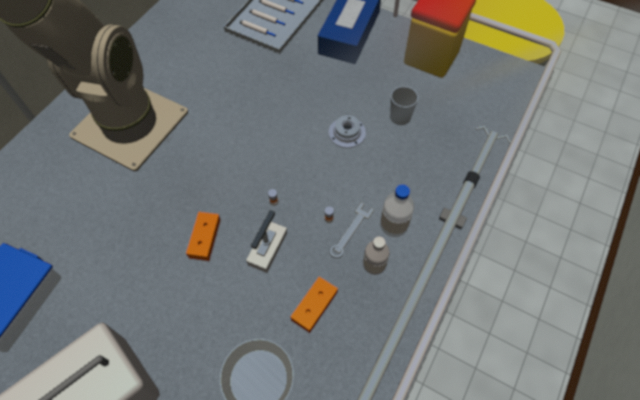

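View pics/side0.png

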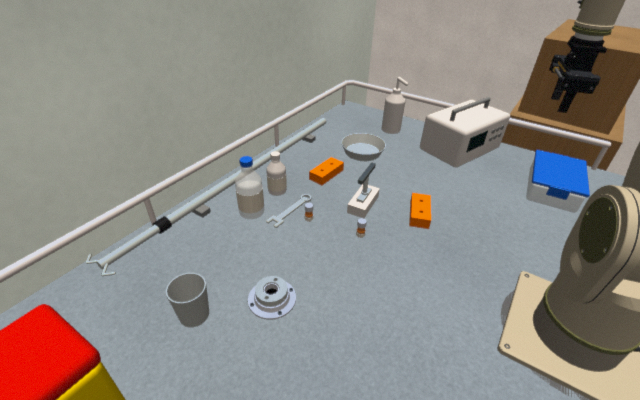

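The key is in the white rest, at scene (267,245) and side (364,200). Two orange look-alikes sit at scene (203,235) and (314,303), and I'll leave those alone. The socket is at scene (347,129) and side (272,295). Next I'll check the choice in a close crop.

```bash
python3 - <<'E'
from h import *
s=cv2.imread('pics/scene0.png'); d=cv2.imread('pics/side0.png')
f=lambda im,u,v:cv2.resize(im[v-30:v+30,u-40:u+40],(400,300),interpolation=cv2.INTER_CUBIC)
a=np.vstack([np.hstack([f(s,267,240),f(s,347,130)]),np.hstack([f(d,366,192),f(d,272,295)])])
cv2.imwrite('pics/crop0.png',a)
I=r.camera_info('scene');J=r.camera_info('side')
print('socket',p2w(I,347,129,.034),p2w(J,271,292,.034))
print('rest',p2w(I,267,245,.03), p2w(I,263,230,.114),p2w(J,367,172,.114))
E
```

```text
socket [0.53839884 0.24788909 0.034     ] [0.5258685  0.26553178 0.034     ]
rest [ 0.53156323 -0.13280219  0.03      ] [ 0.53289809 -0.13551443  0.114     ] [ 0.52358156 -0.1257728   0.114     ]
```

View pics/crop0.png

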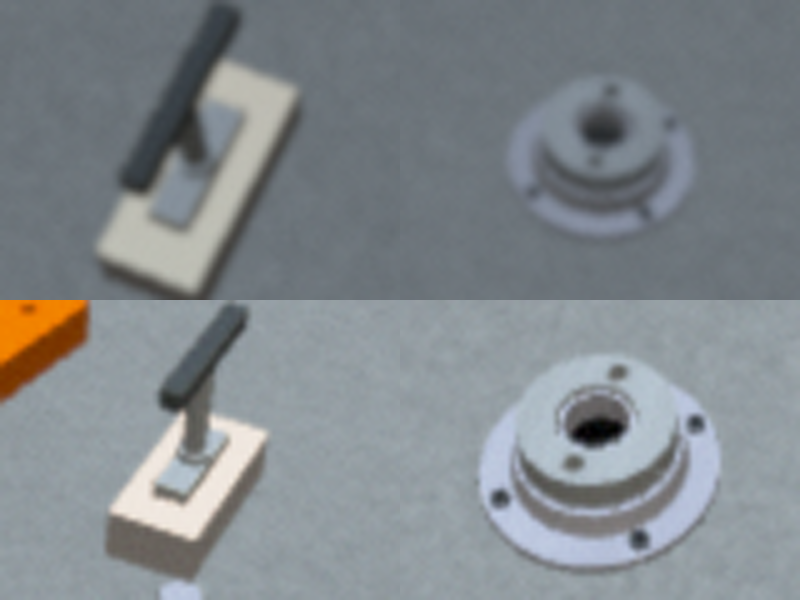

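The crop confirms the white rest holds the key and shows the ring's two holes clearly in both views. Scene holes are near (349,118) and (346,132). Side holes are near (276,279) and (266,298).

```bash
python3 - <<'E'
from h import *
I=r.camera_info('scene');J=r.camera_info('side')
def rep(n,a,b): 
    d=a-b; print(n,(a+b)/2,'len',np.linalg.norm(d),'ang',np.degrees(np.arctan2(d[1],d[0])))
rep('ring sc',p2w(I,349,118,.034),p2w(I,346.2,132,.034))
rep('ring si',p2w(J,275.6,279.4,.034),p2w(J,266.4,297.6,.034))
rep('bar sc',p2w(I,272.2,212,.112),p2w(I,253.4,246.5,.112))
rep('bar si',p2w(J,232+242/5,162+8/5,.112),p2w(J,232+175/5,162+95/5,.112))
q=r.read_state();M=Rm(q['eef_rot']);print(M, Rm(r.camera_info('wrist')['attitude']))
E
```

```text
ring sc [0.53359631 0.26044535 0.034     ] len 0.04686381714909548 ang 108.741827875985
ring si [0.53166118 0.25818934 0.034     ] len 0.04829909792096487 ang -72.90845595858806
bar sc [ 0.53074973 -0.13263691  0.112     ] len 0.09025901980535121 ang 95.80210670576076
bar si [0.72103674 0.01153155 0.112     ] len 0.08656527096219582 ang -74.01441391071091
[[ 9.61650583e-01  2.74277316e-01 -3.33367425e-04]
 [ 2.74277513e-01 -9.61650094e-01  9.70723142e-04]
 [-5.43354781e-05 -1.02493166e-03 -9.99999473e-01]] [[ 2.74711206e-01  9.20944969e-01  2.76394856e-01]
 [-9.61526618e-01  2.63284731e-01  7.84073512e-02]
 [-5.61689709e-04 -2.87300389e-01  9.57840368e-01]]
```

```bash
cat >> h.py <<'E'
def plan(target,yaw,n,pose=None):
    """rows to reach TCP target, tool-y at world yaw (deg) modulo 180, straight line, n rows"""
    if pose is None:
        s=r.read_state(); M=Rm(s['eef_rot']); p=np.array(s['ee_pos'])
    else: p,M=pose; p=np.array(p)
    cur=np.degrees(np.arctan2(M[1,1],M[0,1]))
    d=(yaw-cur+90)%180-90
    t=round(-d/n,1); st=(np.array(target)-p)/n; yx=np.radians(np.degrees(np.arctan2(M[1,0],M[0,0])))
    for k in range(n):
        c,s_=np.cos(yx),np.sin(yx)
        x=c*st[0]+s_*st[1]; y=s_*st[0]-c*st[1]
        print(f'{x*100:.2f},{y*100:.2f},{-st[2]*100:.2f},{t},',end=' '); yx-=np.radians(t)
    print('cur yaw',round(cur,2),'turn',round(-d,2),'delta',np.array(target)-p)
E
python3 - <<'E'
from h import *
I=r.camera_info('scene');J=r.camera_info('side')
a=p2w(J,326+242/5,162+8/5,.112);b=p2w(J,326+175/5,162+95/5,.112);d=a-b
print((a+b)/2,np.linalg.norm(d),np.degrees(np.arctan2(d[1],d[0])))
print('monitor',p2w(I,100,330,.15),p2w(I,140,380,.1),p2w(I,20,255,.1))
plan([.25,-.47,.32],-40,6)
c,s=np.cos(np.radians(50)),np.sin(np.radians(50))
plan([.53,-.133,.23],6,12,([.25,-.47,.32],np.array([[c,s,0],[s,-c,0],[0,0,-1]])))
E
```

```text
[ 0.52287649 -0.13007245  0.112     ] 0.0944890515905824 -83.88911544388631
monitor [ 0.39016799 -0.47403579  0.15      ] [ 0.49428443 -0.50797413  0.1       ] [ 0.10428698 -0.43400833  0.1       ]
1.86,-1.74,-1.63,-5.7, 2.02,-1.54,-1.63,-5.7, 2.17,-1.33,-1.63,-5.7, 2.29,-1.11,-1.63,-5.7, 2.39,-0.88,-1.63,-5.7, 2.46,-0.64,-1.63,-5.7, cur yaw -74.08 turn -34.08 delta [0.07867787 0.13077142 0.09803965]
3.65,-0.02,0.75,-3.8, 3.64,0.22,0.75,-3.8, 3.62,0.47,0.75,-3.8, 3.58,0.70,0.75,-3.8, 3.53,0.94,0.75,-3.8, 3.46,1.17,0.75,-3.8, 3.37,1.40,0.75,-3.8, 3.27,1.62,0.75,-3.8, 3.16,1.83,0.75,-3.8, 3.03,2.04,0.75,-3.8, 2.89,2.23,0.75,-3.8, 2.73,2.42,0.75,-3.8, cur yaw -40.0 turn -46.0 delta [ 0.28   0.337 -0.09 ]
```

Call:
{"api": "arm_command", "payload": {"moves": [0, 0, -3.7, 0, 0, 0, -3.7, 0, 0, 0, -3.7, 0, 1.9, -1.7, 0, -5.7, 2.0, -1.5, 0, -5.7, 2.2, -1.3, 0, -5.7, 2.3, -1.1, 0, -5.7, 2.4, -0.9, 0, -5.7, 2.5, -0.6, 0, -5.7]}}

```text
time: 0.9
ee_pos: [0.2521, -0.4697, 0.3333]
eef_rot: [0.905, 0.426, -0.0, -0.0]
ft_force: [-0.2, -0.3, -0.3]
width: 0.0871
grip_force: 0.0
```

Call:
{"api": "arm_command", "payload": {"moves": [3.6, 0, 0, -3.8, 3.6, 0.2, 0, -3.8, 3.6, 0.5, 0, -3.8, 3.6, 0.7, 0, -3.8, 3.5, 0.9, 0, -3.8, 3.5, 1.2, 0.7, -3.8, 3.4, 1.4, 1.5, -3.8, 3.3, 1.6, 1.5, -3.8, 3.1, 1.8, 2, -3.8, 3.0, 2.0, 2, -3.8, 2.9, 2.2, 2, -3.8, 2.7, 2.4, 1, -3.8]}}

```text
time: 1.9
ee_pos: [0.5289, -0.1328, 0.2241]
eef_rot: [0.67, 0.743, -0.001, -0.001]
ft_force: [0.5, -0.6, -0.1]
width: 0.0869
grip_force: 0.0
```

Call:
{"api": "arm_command", "payload": {"moves": [0, 0, 0, 0, 0, 0, 0, 0, 0, 0, 0, 0]}}

```text
time: 2.15
ee_pos: [0.529, -0.1349, 0.2264]
eef_rot: [0.671, 0.741, -0.0, -0.0]
ft_force: [-0.2, -0.4, -0.2]
width: 0.0871
grip_force: 0.0
```

```bash
python3 - <<'E'
from h import *
im,i=save('wrist','w1'); s=r.read_state(); print(s['time'],s['ee_pos'],i)
for p in ([.53,-.085,.112],[.53,-.18,.112]): print(w2p(i,p))
plan([.53,-.133,.23],6,1)
E
```

```text
2.2 [ 0.5288567  -0.1356083   0.22671352] {'fx': 287.5467034082825, 'fy': 287.5467034082825, 'cx': 319.4834876936236, 'cy': 198.9626809835815, 'origin': array([ 0.52230816, -0.05661091,  0.38883024]), 'attitude': array([-0.1451591 , -0.00686044,  0.04939647,  0.98815068])}
[324.78510244 144.48262591]
[315.25528809 235.99162206]
0.25,0.14,-0.33,-0.4, cur yaw 5.62 turn -0.38 delta [0.0011433  0.0026083  0.00328648]
```

View pics/w1.png

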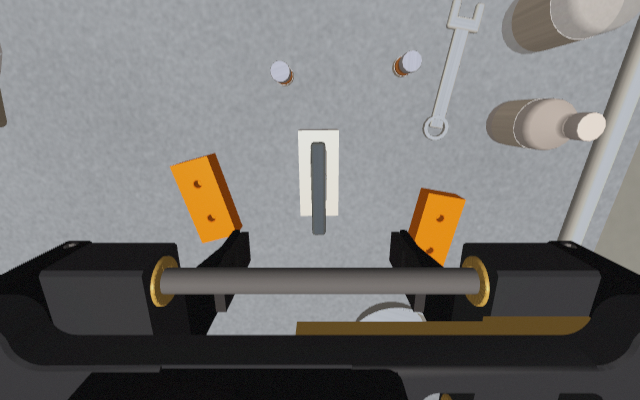

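The wrist view shows the bar running from (318,142) to (318.5,235). The rest's top corners are at about (298,130), (338,130), (339,215) and (299,215), with the orange look-alikes on either side.

```bash
python3 - <<'E'
from h import *
i=r.camera_info('wrist'); im=cv2.imread('pics/w1.png')
g=im.astype(int)
# dark bar mask
sub=g[125:250,285:355]; dark=(sub.max(2)<110).astype(np.uint8)
n,l,st,c=cv2.connectedComponentsWithStats(dark); k=1+np.argmax(st[1:,4]); print(st[k]+[285,125,0,0,0])
ys,xs=np.where(l==k); 
for y in (150,175,200,225): 
    x=xs[ys==y-125]+285; print(y,x.min(),x.max())
a=p2w(i,318.2,142,.112);b=p2w(i,318.5,235,.112);d=a-b
print('bar',(a+b)/2,np.linalg.norm(d),np.degrees(np.arctan2(d[1],d[0])))
P=[p2w(i,u,v,.03) for u,v in((298,130),(338,130),(338.5,215),(299.5,215))]
print('rest',np.mean(P,0),np.linalg.norm(P[0]-P[1]),np.linalg.norm(P[1]-P[2]))
for q in(P[0]-P[3],P[1]-P[2]): print(np.degrees(np.arctan2(q[1],q[0])))
E
```

```text
[ 311  142   15   93 1228]
150 311 324
175 311 324
200 312 324
225 312 325
bar [ 0.5283488  -0.13178468  0.112     ] 0.0958505078563472 95.75348023304745
rest [ 0.52827557 -0.13233831  0.03      ] 0.048655714101180796 0.10984239191398465
95.44460351327078
97.04813446805814
```

Call:
{"api": "arm_command", "payload": {"moves": [0.3, 0, 2, -0.2, 0, 0, 2.5, 0, 0, 0, 2.5, 0, 0, 0, 2.5, 0, 0, 0, 2.5, 0, 0, 0, 2, 0, 0, 0, 0, 0, 0, 0, 0, 0, 0, 0, 0, 0], "fingers": 100}}

```text
time: 2.95
ee_pos: [0.5295, -0.1325, 0.0882]
eef_rot: [0.67, 0.742, 0.0, 0.001]
ft_force: [0.4, -0.1, 0.2]
width: 0.0871
grip_force: 0.0
```

```bash
python3 - <<'E'
from h import *
plan([.5285,-.132,.086],5.8,1); print(r.read_state()['ft_force'])
E
```

```text
0.06,-0.10,0.22,0.0, cur yaw 5.84 turn 0.04 delta [-0.00104675  0.00047339 -0.0022091 ]
[ 0.36819137 -0.14785696  0.19126247]
```

Call:
{"api": "arm_command", "payload": {"moves": [0, -0.1, 0.2, 0, 0, 0, 0, 0, 0, 0, 0, 0, 0, 0, 0, 0, 0, 0, 0, 0, 0, 0, 0, 0, 0, 0, 0, 0, 0, 0, 0, 0], "fingers": 0, "squeeze": 60}}

```text
time: 3.62
ee_pos: [0.5279, -0.1316, 0.0845]
eef_rot: [0.67, 0.743, -0.0, 0.0]
ft_force: [0.1, 0.2, -0.3]
width: 0.0414
grip_force: 0.0
```

Call:
{"api": "arm_command", "payload": {"moves": [0, 0, 0, 0, 0, 0, 0, 0, 0, 0, 0, 0, 0, 0, 0, 0, 0, 0, 0, 0, 0, 0, 0, 0, 0, 0, 0, 0, 0, 0, 0, 0]}}

```text
time: 4.28
ee_pos: [0.5278, -0.1317, 0.0845]
eef_rot: [0.67, 0.743, -0.0, 0.0]
ft_force: [-0.1, -0.5, 0.1]
width: 0.0132
grip_force: 60.0
```

```bash
python3 - <<'E'
from h import *
s=r.read_state(); print(s['ee_pos'],s['width'],s['grip_force'],s['ft_force'],s['torque']); plan([.5285,-.132,.086],5.8,1)
E
```

```text
[ 0.52782702 -0.13168568  0.08453574] 0.013171664756234538 59.98205026611686 [-0.10756784 -0.5079991   0.10186248] [ 0.02988615 -0.04602605 -0.0359064 ]
-0.04,0.06,-0.15,0.1, cur yaw 5.92 turn 0.12 delta [ 0.00067298 -0.00031432  0.00146426]
```

Call:
{"api": "arm_command", "payload": {"moves": [0, 0, -0.5, 0, 0, 0, -1, 0, 0, 0, -1.5, 0, 0, 0, -2, 0, 0, 0, -2.5, 0, 0, 0, -2.5, 0, 0, 0, -1.5, 0, 0, 0, 0, 0]}}

```text
time: 4.95
ee_pos: [0.5296, -0.1317, 0.2037]
eef_rot: [0.67, 0.743, 0.001, 0.003]
ft_force: [0.6, -0.9, -2.4]
width: 0.0132
grip_force: 60.0
```

```bash
python3 - <<'E'
from h import *
s=r.read_state(); print(s['ee_pos'],s['width'],s['grip_force'],s['ft_force'],s['torque']); plan([.533,.17,.2],17,11)
E
```

```text
[ 0.52962282 -0.13172276  0.20373685] 0.013171271666700402 59.98123001307249 [ 0.55815764 -0.91919771 -2.42933977] [-0.00102673 -0.13645196  0.02008279]
2.73,0.31,0.03,-1.0, 2.72,0.36,0.03,-1.0, 2.71,0.41,0.03,-1.0, 2.70,0.46,0.03,-1.0, 2.70,0.50,0.03,-1.0, 2.69,0.55,0.03,-1.0, 2.68,0.60,0.03,-1.0, 2.67,0.64,0.03,-1.0, 2.65,0.69,0.03,-1.0, 2.64,0.74,0.03,-1.0, 2.63,0.78,0.03,-1.0, cur yaw 5.93 turn -11.07 delta [ 0.00337718  0.30172276 -0.00373685]
```

Call:
{"api": "arm_command", "payload": {"moves": [2, 0.3, 0, -1, 2.7, 0.3, 0, -1, 2.7, 0.4, 0, -1, 2.7, 0.5, 0, -1, 2.7, 0.5, 0, -1, 2.7, 0.5, 0, -1, 2.7, 0.6, 0, -1, 2.7, 0.6, 0, -1, 2.7, 0.7, 0, -1, 2.6, 0.7, 0, -1, 2.6, 0.8, 0, -1, 0.7, 0.2, 0, 0]}}

```text
time: 5.95
ee_pos: [0.5287, 0.1753, 0.1987]
eef_rot: [0.593, 0.805, 0.0, -0.001]
ft_force: [0.0, 1.2, -2.7]
width: 0.0133
grip_force: 60.0
```

Call:
{"api": "arm_command", "payload": {"moves": [0, 0, 0, 0, 0, 0, 0, 0, 0, 0, 0, 0, 0, 0, 0, 0, 0, 0, 0, 0]}}

```text
time: 6.37
ee_pos: [0.5307, 0.1687, 0.1994]
eef_rot: [0.596, 0.803, -0.0, 0.0]
ft_force: [-0.7, -0.4, -2.1]
width: 0.0131
grip_force: 60.0
```

```bash
python3 - <<'E'
from h import *
s=r.read_state(); im,i=save('wrist','w2'); print(s['time'],s['ee_pos'],s['ft_force'],w2p(i,[.533,.2595,.034]))
u,v=w2p(i,[.533,.2595,.034]).round().astype(int)
v=max(v,60); c=im[max(v-60,0):v+60,u-80:u+80,::-1]; print(u-80,max(v-60,0))
cv2.imwrite('pics/w2c.png',cv2.resize(c,(800,600),interpolation=cv2.INTER_CUBIC))
E
```

```text
6.3667 [0.53071118 0.16869404 0.19938344] [-0.65418821 -0.40411732 -2.12369155] [344.9734206  104.96538723]
265 45
```

View pics/w2c.png

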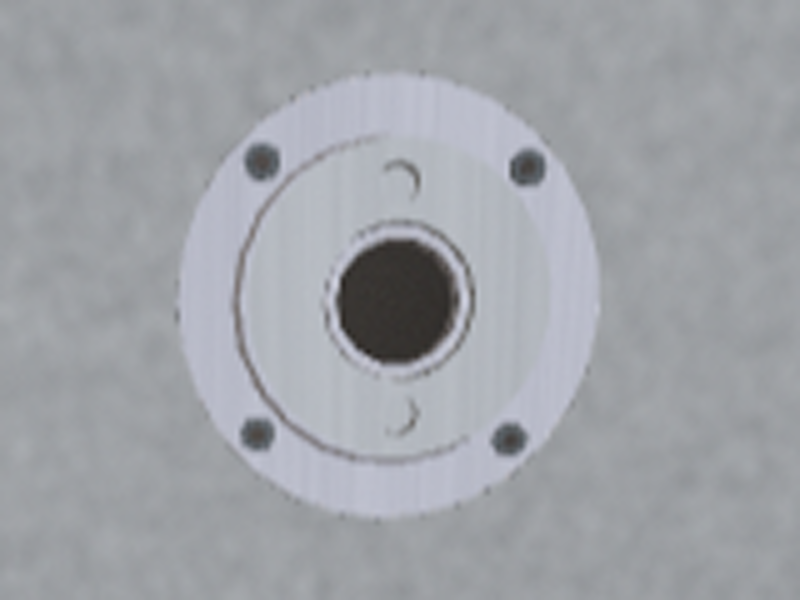

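The close wrist view shows the ring with its holes as crescents. In the crop the hole centres are at about (399,180) and (398,416), the ring centre is at about (398,298), and the ring's outer edge runs from 237 to 553 in x and 133 to 463 in y.

```bash
python3 - <<'E'
from h import *
i=r.camera_info('wrist')
f=lambda x,y:p2w(i,(x+.5)/5-.5+265,(y+.5)/5-.5+45,.034)
a,b=f(399,180),f(398,416);d=a-b
print('holes',(a+b)/2,np.linalg.norm(d),np.degrees(np.arctan2(d[1],d[0])))
x=[f(237,298),f(553,298),f(395,133),f(395,463)];print('ring',np.mean(x,0),np.linalg.norm(x[0]-x[1]),np.linalg.norm(x[2]-x[3]))
# check bias of wrist camera: TCP held key bar seated earlier: grasp vs image agreed to <1mm
plan([.5325,.2592,.2],18,4); s=r.read_state()
m=(a+b)/2; m[2]=.13; plan(m,np.degrees(np.arctan2(d[1],d[0]))-90,5)
E
```

```text
holes [0.53220558 0.25979223 0.034     ] 0.0486166847933556 108.01958214688842
ring [0.53147739 0.25958416 0.034     ] 0.06846631829908895 0.06801946786257182
2.15,0.70,-0.01,-0.3, 2.14,0.71,-0.01,-0.3, 2.14,0.72,-0.01,-0.3, 2.14,0.73,-0.01,-0.3, cur yaw 16.82 turn -1.18 delta [0.00176719 0.09027037 0.0005283 ]
1.73,0.55,1.39,-0.2, 1.73,0.56,1.39,-0.2, 1.73,0.57,1.39,-0.2, 1.73,0.57,1.39,-0.2, 1.72,0.58,1.39,-0.2, cur yaw 16.82 turn -1.2 delta [ 0.00147278  0.0908626  -0.0694717 ]
```

Call:
{"api": "arm_command", "payload": {"moves": [1.7, 0.6, 1.4, -0.2, 1.8, 0.6, 1.5, -0.3, 1.8, 0.6, 1.6, -0.3, 1.7, 0.6, 1.6, -0.2, 1.6, 0.5, 1.8, -0.2, 0, 0, 1, 0, 0, 0, 0, 0, 0, 0, 0, 0, 0, 0, 0, 0, 0, 0, 0, 0, 0, 0, 0, 0]}}

```text
time: 7.33
ee_pos: [0.5332, 0.2601, 0.1115]
eef_rot: [0.588, 0.809, 0.0, 0.001]
ft_force: [0.2, 0.4, -2.8]
width: 0.013
grip_force: 60.0
```

```bash
python3 - <<'E'
from h import *
s=r.read_state(); print(s['time'],s['ee_pos'],s['ft_force'],s['torque'],s['joint_positions']); plan([.532,.2597,.1],18,1)
E
```

```text
7.3333 [0.53320154 0.26007771 0.11150286] [ 0.22398595  0.37815471 -2.77501273] [-0.01778376 -0.0717856  -0.0205611 ] [ 0.10122905  0.46798694 -0.80146499  1.64924734  0.35953752  1.17689305
 -0.47141603]
0.00,-0.13,1.15,0.0, cur yaw 18.04 turn 0.04 delta [-0.00120154 -0.00037771 -0.01150286]
```

Call:
{"api": "arm_command", "payload": {"moves": [0, -0.1, 0.6, 0, 0, 0, 0.4, 0, 0, 0, 0.2, 0, 0, 0, 0, 0, 0, 0, 0, 0, 0, 0, 0, 0]}}

```text
time: 7.83
ee_pos: [0.5315, 0.2605, 0.0986]
eef_rot: [0.587, 0.81, 0.0, 0.0]
ft_force: [-0.2, -0.3, -3.2]
width: 0.0132
grip_force: 60.0
```

Call:
{"api": "arm_command", "payload": {"moves": [0, 0, 0.1, 0, 0, 0, 0.1, 0, 0, 0, 0.1, 0, 0, 0, 0, 0, 0, 0, 0, 0]}}

```text
time: 8.25
ee_pos: [0.5315, 0.2604, 0.0954]
eef_rot: [0.587, 0.81, -0.0, 0.0]
ft_force: [0.5, 0.4, -4.3]
width: 0.013
grip_force: 60.0
```

```bash
python3 - <<'E'
from h import *
s=r.read_state(); print(s['time'],s['ft_force'],s['torque']); plan([.532,.2597,.0885],18,1)
E
```

```text
8.25 [ 0.46427576  0.37261529 -4.32589592] [-0.06911603 -0.12470211 -0.031927  ]
-0.08,0.03,0.69,0.1, cur yaw 18.12 turn 0.12 delta [ 0.00052203 -0.00070042 -0.00694882]
```

Call:
{"api": "arm_command", "payload": {"moves": [-0.05, 0, 0.1, 0, 0, 0, 0.1, 0, 0, 0, 0.1, 0, 0, 0, 0, 0, 0, 0, 0, 0]}}

```text
time: 8.67
ee_pos: [0.5316, 0.2599, 0.0924]
eef_rot: [0.587, 0.81, -0.0, -0.0]
ft_force: [0.6, -1.1, -3.2]
width: 0.0132
grip_force: 60.0
```

Call:
{"api": "arm_command", "payload": {"moves": [0, 0, 0.1, 0, 0, 0, 0.1, 0, 0, 0, 0.1, 0, 0, 0, 0, 0, 0, 0, 0, 0]}}

```text
time: 9.08
ee_pos: [0.5316, 0.2599, 0.0894]
eef_rot: [0.587, 0.81, -0.0, -0.0]
ft_force: [0.3, 1.0, -2.4]
width: 0.0132
grip_force: 60.0
```

```bash
python3 - <<'E'
from h import *
s=r.read_state(); print(s['time'],s['ft_force'],s['torque']); plan([.532,.2597,.0885],18,1)
E
```

```text
9.0833 [ 0.30720336  0.97183648 -2.4104306 ] [-0.07234742 -0.13352842  0.01837181]
-0.03,0.03,0.09,0.1, cur yaw 18.12 turn 0.12 delta [ 0.00037634 -0.00021613 -0.00093349]
```

Call:
{"api": "arm_command", "payload": {"moves": [0, 0, 0.05, 0, 0, 0, 0.05, 0, 0, 0, 0, 0, 0, 0, 0, 0, 0, 0, 0, 0]}}

```text
time: 9.5
ee_pos: [0.5317, 0.2599, 0.0885]
eef_rot: [0.587, 0.81, 0.0, 0.0]
ft_force: [0.0, 0.0, -2.6]
width: 0.0132
grip_force: 60.0
```

```bash
python3 - <<'E'
from h import *
s=r.read_state(); print(s['time'],s['ee_pos'],s['ft_force'],s['torque'])
E
```

```text
9.5 [0.53169612 0.25993193 0.0885451 ] [ 0.02184816  0.01043392 -2.64740227] [ 0.02361051 -0.13854083  0.0003644 ]
```

Call:
{"api": "arm_command", "payload": {"moves": [0, 0, 0, 1, 0, 0, 0, 2, 0, 0, 0, 2, 0, 0, 0, 3, 0, 0, 0, 3, 0, 0, 0, 3, 0, 0, 0, 3, 0, 0, 0, 3, 0, 0, 0, 2, 0, 0, 0, 1]}}

```text
time: 10.33
ee_pos: [0.5317, 0.2599, 0.0885]
eef_rot: [0.737, 0.676, -0.0, 0.0]
ft_force: [0.8, -0.2, -3.0]
width: 0.0131
grip_force: 60.1
```

```bash
cat > st.py <<'E'
from h import *
s=r.read_state(); print(s['time'],s['ft_force'],s['torque'],s['joint_positions']); plan([.5317,.2599,.0885],18,1)
E
python3 st.py
```

```text
10.3333 [ 0.80050615 -0.16764426 -3.01297602] [-0.07801343 -0.19693686  0.32345623] [ 0.03827325  0.46739962 -0.71618465  1.67544081  0.33443261  1.12493714
 -0.85832264]
-0.00,0.00,0.00,-23.0, cur yaw -5.0 turn -23.0 delta [ 2.66314091e-05 -2.64105351e-05 -2.97044539e-05]
```

Call:
{"api": "arm_command", "payload": {"moves": [0, 0, 0, 2, 0, 0, 0, 3, 0, 0, 0, 3, 0, 0, 0, 3, 0, 0, 0, 3, 0, 0, 0, 2, 0, 0, 0, 2, 0, 0, 0, 1, 0, 0, 0, 0]}}

```text
time: 11.08
ee_pos: [0.5316, 0.2599, 0.0885]
eef_rot: [0.838, 0.545, -0.0, 0.0]
ft_force: [0.2, -1.0, -2.1]
width: 0.0133
grip_force: 60.1
```

```bash
python3 st.py
```

```text
11.0833 [ 0.18518256 -0.98043852 -2.06439738] [-0.1847067  -0.1821649   0.32610228] [-0.00630008  0.45090835 -0.65635854  1.67779377  0.30087268  1.1159604
 -1.16506506]
0.00,0.00,0.00,-41.9, cur yaw -23.9 turn -41.9 delta [ 5.28303032e-05 -1.24543739e-06 -3.07531520e-05]
```

Call:
{"api": "arm_command", "payload": {"moves": [0, 0, 0, 2, 0, 0, 0, 1, 0, 0, 0, 1, 0, 0, 0, 0.5, 0, 0, 0, 0]}}

```text
time: 11.5
ee_pos: [0.5317, 0.2599, 0.0885]
eef_rot: [0.859, 0.512, 0.0, 0.0]
ft_force: [-0.5, -1.7, -3.3]
width: 0.0133
grip_force: 60.1
```

```bash
python3 st.py
```

```text
11.5 [-0.49376136 -1.67527799 -3.34048909] [-0.21715377 -0.16165258  0.35382921] [-0.01674462  0.44739854 -0.64239842  1.67824925  0.29319298  1.114025
 -1.23801428]
0.00,-0.00,0.00,-46.4, cur yaw -28.38 turn -46.38 delta [ 3.40888313e-06  1.05110005e-05 -4.22023368e-05]
```

Call:
{"api": "arm_command", "payload": {"moves": [0, 0, 0, 1, 0, 0, 0, 0.5, 0, 0, 0, 0.5, 0, 0, 0, 0]}}

```text
time: 11.83
ee_pos: [0.5317, 0.2599, 0.0885]
eef_rot: [0.868, 0.497, 0.0, 0.0]
ft_force: [0.8, -0.0, -1.6]
width: 0.0135
grip_force: 60.1
```

```bash
python3 st.py
```

```text
11.8333 [ 0.7634742  -0.04596932 -1.62988863] [-0.25410088 -0.11987101  0.36436799] [-0.02155597  0.44582511 -0.63605061  1.67848581  0.2897401   1.11317625
 -1.27118442]
0.00,0.00,0.00,-48.4, cur yaw -30.42 turn -48.42 delta [ 6.21558614e-06  3.25191453e-06 -4.12603523e-05]
```

Call:
{"api": "arm_command", "payload": {"moves": [0, 0, 0, 0.8, 0, 0, 0, 0.7, 0, 0, 0, 0.5, 0, 0, 0, 0.5, 0, 0, 0, 0]}}

```text
time: 12.25
ee_pos: [0.5317, 0.2599, 0.0885]
eef_rot: [0.879, 0.478, -0.0, 0.0]
ft_force: [-0.1, -0.2, -2.2]
width: 0.0132
grip_force: 60.2
```

```bash
python3 st.py
```

```text
12.25 [-0.11831885 -0.19895536 -2.19796452] [-0.27332076 -0.09812408  0.41120435] [-0.02745638  0.44393366 -0.62824814  1.67882372  0.28555153  1.11210487
 -1.31207924]
0.00,0.00,0.00,-50.9, cur yaw -32.93 turn -50.93 delta [ 1.06883576e-05  1.64160112e-05 -1.28630821e-05]
```

Call:
{"api": "arm_command", "payload": {"moves": [0, 0, 0, 0.5, 0, 0, 0, 0.5, 0, 0, 0, 0.5, 0, 0, 0, 0]}}

```text
time: 12.58
ee_pos: [0.5317, 0.2599, 0.0885]
eef_rot: [0.885, 0.466, -0.0, 0.0]
ft_force: [0.2, -0.5, -1.2]
width: 0.0132
grip_force: 60.2
```

```bash
python3 st.py
```

```text
12.5833 [ 0.22558484 -0.46316398 -1.24538879] [-0.24598504 -0.09639779  0.40349925] [-0.0309697   0.44279103 -0.62365401  1.67901671  0.2830288   1.11147432
 -1.33656111]
0.00,0.00,0.00,-52.4, cur yaw -34.43 turn -52.43 delta [ 2.32014834e-05 -1.25389525e-05 -2.21700748e-05]
```

Call:
{"api": "arm_command", "payload": {"moves": [0, 0, 0, 0.5, 0, 0, 0, 0.5, 0, 0, 0, 0.5, 0, 0, 0, 0.5, 0, 0, 0, 0]}}

```text
time: 13.0
ee_pos: [0.5317, 0.2599, 0.0885]
eef_rot: [0.893, 0.451, -0.0, 0.0]
ft_force: [0.4, -0.8, -2.4]
width: 0.0134
grip_force: 60.2
```

```bash
python3 st.py
```

```text
13.0 [ 0.37156389 -0.80140468 -2.4335817 ] [-0.26817835 -0.12708172  0.38365121] [-0.0357046   0.44126654 -0.61742369  1.67930381  0.27973408  1.11068376
 -1.36921906]
0.00,0.00,0.00,-54.4, cur yaw -36.43 turn -54.43 delta [ 3.51070281e-05  1.32822338e-05 -1.99939487e-05]
```

Call:
{"api": "arm_command", "payload": {"moves": [0, 0, 0, 0.5, 0, 0, 0, 0.5, 0, 0, 0, 0.5, 0, 0, 0, 0.5, 0, 0, 0, 0]}}

```text
time: 13.42
ee_pos: [0.5317, 0.26, 0.0885]
eef_rot: [0.9, 0.435, 0.0, 0.0]
ft_force: [0.3, -0.6, -1.6]
width: 0.0133
grip_force: 60.2
```

```bash
python3 st.py
```

```text
13.4167 [ 0.33300375 -0.64194485 -1.63702289] [-0.34604469 -0.10081488  0.33238208] [-0.04044963  0.43980675 -0.61131695  1.67953076  0.27644524  1.10983586
 -1.40182423]
-0.00,0.01,0.00,-56.4, cur yaw -38.43 turn -56.43 delta [ 3.89411191e-05 -6.20953378e-05 -3.25984709e-05]
```

Call:
{"api": "arm_command", "payload": {"moves": [0, 0, 0, 0.5, 0, 0, 0, 0.5, 0, 0, 0, 0.5, 0, 0, 0, 0.5, 0, 0, 0, 0]}}

```text
time: 13.83
ee_pos: [0.5317, 0.2599, 0.0885]
eef_rot: [0.908, 0.419, 0.0, 0.0]
ft_force: [0.5, -1.1, -1.8]
width: 0.0131
grip_force: 60.2
```

```bash
python3 st.py
```

```text
13.8333 [ 0.47672792 -1.08429229 -1.75261292] [-0.29677842 -0.06903516  0.44401833] [-0.04513156  0.43835827 -0.60511275  1.6797718   0.27320791  1.10909646
 -1.43446051]
0.00,0.00,0.00,-58.4, cur yaw -40.43 turn -58.43 delta [ 2.26625174e-05 -1.08868687e-05 -3.27202509e-05]
```

Call:
{"api": "arm_command", "payload": {"moves": [0, 0, 0, 0.5, 0, 0, 0, 0.5, 0, 0, 0, 0.5, 0, 0, 0, 0]}}

```text
time: 14.17
ee_pos: [0.5317, 0.2599, 0.0885]
eef_rot: [0.913, 0.407, 0.0, 0.0]
ft_force: [0.2, -1.0, -2.7]
width: 0.013
grip_force: 60.2
```

```bash
python3 st.py
```

```text
14.1667 [ 0.21040645 -1.02493726 -2.6586621 ] [-0.34721317 -0.01225392  0.34562101] [-0.04869181  0.43730799 -0.60047579  1.67994883  0.27077316  1.1084743
 -1.45899584]
-0.00,0.00,0.00,-59.9, cur yaw -41.93 turn -59.93 delta [ 1.15483495e-05 -2.65512334e-05 -2.33898542e-05]
```

Call:
{"api": "arm_command", "payload": {"moves": [0, 0, 0, 0.5, 0, 0, 0, 0.5, 0, 0, 0, 0.5, 0, 0, 0, 0.5, 0, 0, 0, 0]}}

```text
time: 14.58
ee_pos: [0.5316, 0.26, 0.0885]
eef_rot: [0.92, 0.391, 0.0, 0.0]
ft_force: [-0.0, -1.3, -1.7]
width: 0.0135
grip_force: 60.2
```

```bash
python3 st.py
```

```text
14.5833 [-0.01476685 -1.32943164 -1.68889956] [-0.32973839 -0.08622646  0.34561499] [-0.0534213   0.43585807 -0.59437344  1.68023454  0.26751247  1.107731
 -1.49163429]
-0.00,0.01,0.00,-61.9, cur yaw -43.93 turn -61.93 delta [ 5.16029801e-05 -5.58908300e-05 -3.44882560e-05]
```

Call:
{"api": "arm_command", "payload": {"moves": [0, 0, 0, 0.5, 0, 0, 0, 0.5, 0, 0, 0, 0.5, 0, 0, 0, 0.5, 0, 0, 0, 0]}}

```text
time: 15.0
ee_pos: [0.5316, 0.2599, 0.0885]
eef_rot: [0.927, 0.375, -0.0, 0.0]
ft_force: [0.2, -0.4, -1.9]
width: 0.0133
grip_force: 60.2
```

```bash
python3 st.py
```

```text
15.0 [ 0.24297939 -0.42858598 -1.94531887] [-0.33752384 -0.06017     0.40618368] [-0.05811898  0.4344851  -0.58822988  1.68049374  0.26436201  1.10701361
 -1.52430441]
0.00,0.01,0.00,-63.9, cur yaw -45.93 turn -63.93 delta [ 5.03598219e-05 -2.08886379e-05 -2.05776352e-05]
```

Call:
{"api": "arm_command", "payload": {"moves": [0, 0, 0, 0.5, 0, 0, 0, 0.5, 0, 0, 0, 0.5, 0, 0, 0, 0]}}

```text
time: 15.33
ee_pos: [0.5317, 0.2599, 0.0885]
eef_rot: [0.932, 0.363, 0.0, 0.0]
ft_force: [-0.5, -1.5, -1.8]
width: 0.0128
grip_force: 60.7
```

```bash
python3 st.py
```

```text
15.3333 [-0.50479579 -1.51454743 -1.77060939] [-0.36935428  0.0168339   0.7274327 ] [-0.06166732  0.43347789 -0.58368269  1.68067032  0.26209247  1.10646336
 -1.5486494 ]
0.00,0.00,0.00,-65.4, cur yaw -47.41 turn -65.41 delta [ 4.01173272e-05 -2.73253584e-05 -1.83039313e-05]
```

Call:
{"api": "arm_command", "payload": {"moves": [0, 0, 0, 0.4, 0, 0, 0, 0, 0, 0, 0, 0, 0, 0, 0, 0]}}

```text
time: 15.67
ee_pos: [0.5317, 0.26, 0.0885]
eef_rot: [0.933, 0.36, 0.0, 0.0]
ft_force: [-0.3, -2.5, -2.5]
width: 0.0134
grip_force: 60.8
```

```bash
python3 st.py
```

```text
15.6667 [-0.26575283 -2.49085394 -2.54226233] [-0.38988515 -0.0469059   0.73190771] [-0.06246442  0.43322905 -0.58263843  1.68069897  0.26140912  1.10627962
 -1.55448639]
-0.00,0.01,0.00,-65.8, cur yaw -47.77 turn -65.77 delta [ 4.20435491e-05 -7.41365850e-05 -3.31244842e-05]
```

Call:
{"api": "arm_command", "payload": {"moves": [0, 0, 0, 0.5, 0, 0, 0, 0.3, 0, 0, 0, 0, 0, 0, 0, 0, 0, 0, 0, 0]}}

```text
time: 16.08
ee_pos: [0.5317, 0.2599, 0.0885]
eef_rot: [0.935, 0.354, 0.0, 0.0]
ft_force: [0.1, -1.9, -2.3]
width: 0.0131
grip_force: 61.3
```

```bash
python3 st.py
```

```text
16.0833 [ 0.1215779  -1.86517956 -2.34793367] [-0.4078857   0.03809471  0.88839161] [-0.06432994  0.43266807 -0.5801495   1.680787    0.26015813  1.10599329
 -1.56759206]
-0.00,0.00,0.00,-66.6, cur yaw -48.57 turn -66.57 delta [ 1.45160747e-05 -3.82034383e-05 -4.38283914e-05]
```

Call:
{"api": "arm_command", "payload": {"moves": [0, 0, 0, 0.5, 0, 0, 0, 0, 0, 0, 0, 0, 0, 0, 0, 0]}}

```text
time: 16.42
ee_pos: [0.5317, 0.26, 0.0885]
eef_rot: [0.937, 0.35, 0.0, 0.0]
ft_force: [-0.2, -1.5, -2.3]
width: 0.0132
grip_force: 61.6
```

```bash
python3 st.py
```

```text
16.4167 [-0.19783813 -1.50596224 -2.31167196] [-3.55478046e-01 -2.90830317e-04  9.82048980e-01] [-0.06551226  0.43234096 -0.57864727  1.68084495  0.25935378  1.10584926
 -1.57585784]
-0.00,0.01,0.00,-67.1, cur yaw -49.08 turn -67.08 delta [ 3.44575391e-05 -5.03279234e-05 -4.27452893e-05]
```

Call:
{"api": "arm_command", "payload": {"moves": [0, 0, 0, -2, 0, 0, 0, -2, 0, 0, 0, -1.5, 0, 0, 0, 0, 0, 0, 0, 0]}}

```text
time: 16.83
ee_pos: [0.5318, 0.26, 0.0885]
eef_rot: [0.919, 0.393, 0.0, -0.0]
ft_force: [-0.4, -0.1, -1.6]
width: 0.0131
grip_force: 60.0
```

```bash
python3 st.py
```

```text
16.8333 [-0.442665   -0.09412363 -1.55094632] [-0.15499326 -0.09172652  0.04545774] [-0.05236943  0.43622142 -0.59533773  1.68003979  0.26766338  1.10762126
 -1.48708944]
-0.01,-0.00,0.00,-61.7, cur yaw -43.68 turn -61.68 delta [-7.31248235e-05 -6.22518869e-05 -2.21252559e-05]
```

Call:
{"api": "arm_command", "payload": {"moves": [0, 0, -0.1, 0, 0, 0, -0.2, 0, 0, 0, -0.3, 0, 0, 0, -0.4, 0, 0, 0, -0.6, 0, 0, 0, -0.8, 0, 0, 0, -1.5, 0, 0, 0, -2.5, 0, 0, 0, -2.5, 0, 0, 0, -1.5, 0, 0, 0, 0, 0]}}

```text
time: 17.75
ee_pos: [0.5332, 0.2612, 0.1971]
eef_rot: [0.919, 0.394, 0.003, -0.0]
ft_force: [-0.6, 0.7, -2.5]
width: 0.013
grip_force: 60.0
```

```bash
python3 st.py; python3 - <<'E'
from h import *
plan([.528,-.122,.19],5.9,16)
im,i=save('wrist','w3'); im,i=save('side','s3')
c=im[150:350,150:420,::-1]; cv2.imwrite('pics/s3c.png',cv2.resize(c,(800,592),interpolation=cv2.INTER_CUBIC))
E
```

```text
17.75 [-0.5630912   0.74302004 -2.53149004] [ 0.02308455 -0.08339047 -0.00802614] [-0.03004356  0.33708817 -0.62172746  1.56282063  0.20262536  1.30003481
 -1.43883201]
-0.20,-0.02,10.86,-61.6, cur yaw -43.58 turn -61.58 delta [-0.0015071  -0.0013435  -0.10860618]
-1.76,1.63,0.04,-3.1, -1.84,1.53,0.04,-3.1, -1.92,1.43,0.04,-3.1, -2.00,1.32,0.04,-3.1, -2.07,1.21,0.04,-3.1, -2.13,1.10,0.04,-3.1, -2.18,0.98,0.04,-3.1, -2.23,0.86,0.04,-3.1, -2.28,0.74,0.04,-3.1, -2.31,0.62,0.04,-3.1, -2.34,0.49,0.04,-3.1, -2.37,0.36,0.04,-3.1, -2.38,0.23,0.04,-3.1, -2.39,0.10,0.04,-3.1, -2.40,-0.03,0.04,-3.1, -2.39,-0.15,0.04,-3.1, cur yaw -43.58 turn -49.48 delta [-0.0052071  -0.3832435  -0.00710618]
```

View pics/s3c.png

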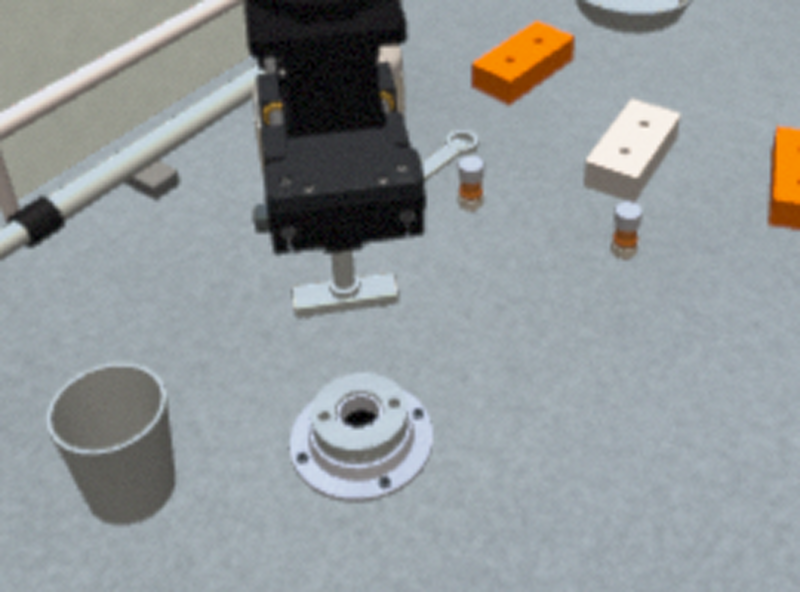

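The side crop shows the key clear of the ring, the ring turned with its holes at (323,415) and (394,403), and the empty white rest with both holes visible. I'll carry the key back.

Call:
{"api": "arm_command", "payload": {"moves": [-1.2, 1.1, 0, -3.1, -1.8, 1.5, 0, -3.1, -1.9, 1.4, 0, -3.1, -2.0, 1.3, 0, -3.1, -2.1, 1.2, 0, -3.1, -2.1, 1.1, 0, -3.1, -2.2, 1.0, 0, -3.1, -2.2, 0.9, 0, -3.1, -2.3, 0.7, 0, -3.1, -2.3, 0.6, 0, -3.1, -2.3, 0.5, 0, -3.1, -2.4, 0.4, 0, -3.1]}}

```text
time: 18.85
ee_pos: [0.5268, -0.0198, 0.191]
eef_rot: [0.744, 0.668, -0.001, -0.001]
ft_force: [-0.2, 0.2, -3.0]
width: 0.0134
grip_force: 60.0
```

Call:
{"api": "arm_command", "payload": {"moves": [-2.4, 0.2, 0, -3.1, -2.4, 0.1, 0, -3.1, -2.4, 0, 0, -3.1, -2.4, -0.2, 0, -3.1, -1, 0, 0, 0, 0, 0, 0, 0, 0, 0, 0, 0, 0, 0, 0, 0, 0, 0, 0, 0]}}

```text
time: 19.6
ee_pos: [0.5271, -0.1232, 0.1922]
eef_rot: [0.668, 0.744, 0.0, -0.0]
ft_force: [-0.4, 0.5, -3.4]
width: 0.0128
grip_force: 60.0
```

```bash
python3 - <<'E'
from h import *
plan([.5278,-.1317,.1],5.9,1)
E
```

```text
-0.86,-0.02,9.22,0.2, cur yaw 6.11 turn 0.21 delta [ 0.0007264  -0.00853375 -0.0922414 ]
```

Call:
{"api": "arm_command", "payload": {"moves": [-0.4, 0, 1, 0.2, -0.4, 0, 2, 0, 0, 0, 2, 0, 0, 0, 2, 0, 0, 0, 1.5, 0, 0, 0, 0.5, 0, 0, 0, 0, 0, 0, 0, 0, 0, 0, 0, 0, 0]}}

```text
time: 20.35
ee_pos: [0.5286, -0.1328, 0.1036]
eef_rot: [0.67, 0.742, 0.0, 0.001]
ft_force: [0.4, -0.2, -2.1]
width: 0.0131
grip_force: 60.0
```

```bash
python3 - <<'E'
from h import *
plan([.5278,-.1317,.0845],5.9,1);s=r.read_state();print(s['ft_force'],s['torque'])
E
```

```text
0.11,-0.07,1.91,-0.1, cur yaw 5.82 turn -0.08 delta [-0.00082771  0.00106842 -0.01909884]
[ 0.38740318 -0.21989543 -2.05212079] [-0.02597261 -0.07637807  0.03249219]
```

Call:
{"api": "arm_command", "payload": {"moves": [0.1, -0.05, 0.3, 0, 0, 0, 0.3, 0, 0, 0, 0.3, 0, 0, 0, 0.2, 0, 0, 0, 0.1, 0, 0, 0, 0, 0, 0, 0, 0, 0]}}

```text
time: 20.93
ee_pos: [0.5273, -0.1318, 0.0905]
eef_rot: [0.67, 0.742, -0.0, -0.0]
ft_force: [-0.7, 0.4, -3.7]
width: 0.0132
grip_force: 60.0
```

Call:
{"api": "arm_command", "payload": {"moves": [0, 0, 0.2, 0, 0, 0, 0.2, 0, 0, 0, 0, 0, 0, 0, 0, 0, 0, 0, 0, 0]}}

```text
time: 21.35
ee_pos: [0.5273, -0.1319, 0.0866]
eef_rot: [0.67, 0.742, -0.0, 0.0]
ft_force: [-0.3, 0.6, -2.6]
width: 0.0132
grip_force: 60.0
```

```bash
python3 - <<'E'
from h import *
plan([.5278,-.1317,.0845],5.9,1);s=r.read_state();print(s['ft_force'],s['torque'])
E
```

```text
0.01,0.05,0.21,-0.1, cur yaw 5.81 turn -0.09 delta [ 0.00049589  0.00015181 -0.00206533]
[-0.31455142  0.55649425 -2.6205539 ] [-0.07503175 -0.17012147  0.01192328]
```

Prongs are in the rest's holes. I'll lower the last 2 mm, then release.

Call:
{"api": "arm_command", "payload": {"moves": [0, 0, 0.1, 0, 0, 0, 0.1, 0, 0, 0, 0, 0, 0, 0, 0, 0, 0, 0, 0, 0]}}

```text
time: 21.77
ee_pos: [0.5273, -0.1318, 0.0845]
eef_rot: [0.67, 0.742, -0.0, 0.0]
ft_force: [0.8, -0.7, -3.0]
width: 0.0131
grip_force: 60.0
```

```bash
python3 - <<'E'
from h import *
s=r.read_state();print(s['ee_pos'],s['ft_force'],s['torque'])
E
```

```text
[ 0.52729172 -0.1318254   0.08453171] [ 0.79910952 -0.70865463 -3.03967984] [-0.02408936 -0.15723195  0.04371063]
```

Call:
{"api": "arm_command", "payload": {"moves": [0, 0, 0.05, 0, 0, 0, 0, 0, 0, 0, 0, 0]}}

```text
time: 22.02
ee_pos: [0.5275, -0.1319, 0.0845]
eef_rot: [0.67, 0.742, 0.0, 0.0]
ft_force: [-1.2, -0.2, 4.0]
width: 0.0131
grip_force: 60.0
```

Call:
{"api": "arm_command", "payload": {"moves": [0, 0, 0, 0, 0, 0, 0, 0, 0, 0, 0, 0, 0, 0, 0, 0, 0, 0, 0, 0, 0, 0, 0, 0, 0, 0, 0, 0, 0, 0, 0, 0, 0, 0, 0, 0], "fingers": 100}}

```text
time: 22.77
ee_pos: [0.5273, -0.1318, 0.084]
eef_rot: [0.67, 0.742, -0.0, 0.0]
ft_force: [0.1, 1.1, 0.4]
width: 0.0653
grip_force: 0.0
```

Call:
{"api": "arm_command", "payload": {"moves": [0, 0, -1, 0, 0, 0, -2, 0, 0, 0, -3, 0, 0, 0, -3, 0, 0, 0, -3, 0, 0, 0, -2, 0, 0, 0, 0, 0, 0, 0, 0, 0, 0, 0, 0, 0]}}

```text
time: 23.52
ee_pos: [0.527, -0.1318, 0.2238]
eef_rot: [0.67, 0.742, -0.0, -0.0]
ft_force: [-0.1, -0.6, -0.8]
width: 0.087
grip_force: 0.0
```

```bash
python3 - <<'E'
from h import *
w,_=save('wrist','w4'); im,i=save('side','s4'); 
a=cv2.resize(im[140:230,320:420,::-1],(440,396),interpolation=cv2.INTER_CUBIC)
b=cv2.resize(w[100:260,250:395,::-1],(359,396),interpolation=cv2.INTER_CUBIC)
cv2.imwrite('pics/f.png',np.hstack([a,b]))
s=r.read_state();print(s['time'],s['ee_pos'],s['ft_force'],s['width'])
E
```

```text
23.6167 [ 0.52665977 -0.13173181  0.22301552] [ 0.0438835  -1.21260241 -0.07934892] 0.08679232652454474
```

View pics/f.png

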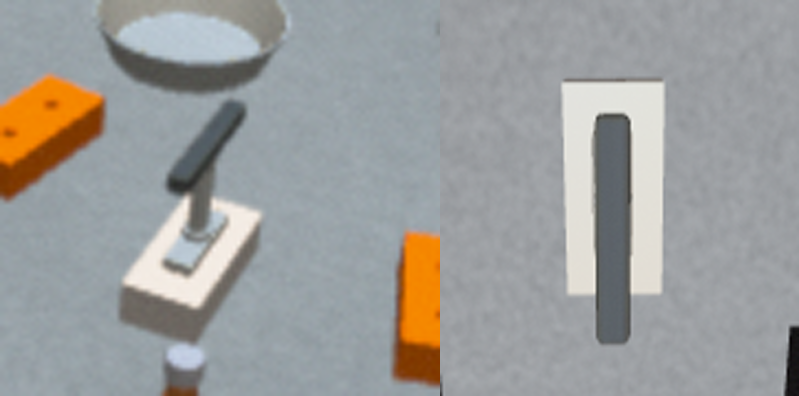

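The key stands upright and fully down in the white rest, and the gripper is clear of it.

```bash
python3 -c "
from bench import r
print(r.close_job())"
```

```text
the job is handed in; nothing more can be done
None
```

I tightened the lock ring clockwise with the key to its stop at about 0.98 N m, stood the key back upright and fully down in the white rest, and handed the job in at about 24 s; no verdict was shown.

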